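# Snap off the filter cover of the topping chiller

### The arm

A 7-joint arm with a two-finger parallel gripper is mounted at the origin on the work surface. World frame = base frame: x ahead of the robot, y to its left, z up, the work surface at z = 0. Lengths are in m, angles in rad, forces in N, time in s.
With the tool pointing down it reaches from about 0.35 to 0.9 m from the base axis. Payload 8.1 kg.
Tool frame: the origin (TCP) lies on the centre line of the jaws, within the pads' length; the fingertips stand 22 mm ahead of it and the grasp point (between the pads) lies 3 mm ahead of it; z points along the fingers, y is the line along which they close (so a half turn about z gives the same grasp; the last joint's range is limited). The gripper opens to 85 mm and grips with 20 to 120 N. Pads are 22 mm wide; open, the fingers measure 114 mm over their backs; the gripper's body (76 mm by 85 mm) begins 54 mm behind the grasp point. The pads swing forward as they close: fully open they stand 13 mm farther back than shut.
Start: joints at [1.122, 0.434, 0.025, 1.573, -0.012, 1.134, -0.075], TCP at [0.212, -0.588, 0.253] pointing down, gripper open.
Joint ranges: [-2.62, 2.62], [-0.44, 2.09], [-1.27, 1.32], [0.08, 2.57], [-1.32, 4.46], [0.12, 2], [-2.74, 2.74]. Speed limits (rad/s): [2.22, 2.22, 3.01, 3.01, 3.14, 3.14, 3.14].

### API

Orientations are given as a rotation vector (axis times angle).
In Python, from rig import robot, viewer, close_job, models gives the robot as it stands.
- The arm moves only by the shell command python3 -m handwheel 'ROWS'. ROWS is JSON, a list of rows, each a list of 3 entries, a list of its own where there are three numbers: the shift along the tool's x, y, z in m, then the turn, a rotation vector about the tool's x, y, z in rad, then the closure, from -1 (fully open) to 1 (shut). In form: [[[x, y, z], [ax, ay, az], grip], ...]. A call has 1 to 10 rows; each row is the pose to reach, as a shift and turn from the pose commanded when the call began, along the tool's axes at that moment; what a row does not reach only later rows make up. A row lasts 1/8 s, in which the tool goes at most 62.5 mm and 10.7 degrees, less where a joint would pass 70% of its speed; a pose out of reach is approached as far as the arm can. A call with a gripper value outside its range is refused whole. The fingers move at their own pace and stop on an object; the grip force is fixed at half the most. Time passes only in rows, so rows that repeat a pose let the fingers close. It gives the time, the measured TCP pose, the force, the opening and the grip force at its end, in the units of the state.
- robot.get_obs(): the state, without advancing time (a new reading comes with each control period).
- viewer.capture(name): name is "scene" or "top" or "wrist"; returns a dict with "color" (420x560x3 uint8, blue, green, red), "range_z" (420x560 float32, m along the optical axis (not along the pixel's ray), 0 where there is no reading), "camera_matrix" (3x3 intrinsics, pixels), "extrinsics" (4x4, takes a point from camera to world coordinates). Camera axes: x right, y down, z forward; pixel columns grow to the right and rows downward; lengths in m; the calibration is good to about 2 mm. A picture is of the moment at which its call begins.
- close_job(): hands the job in; it is judged then, once.
Trained networks look in a picture, given as the dict that the camera call returned (one of the last four; its "shot" number tells which), for a name from the list of things; names that differ only in an ending like _2 or _b are one class to them, and where a whole thing is asked for, a point or a joint stands for the part that bears it (a point fixed in the world has none). Each returns a list of dicts, best first, with "p" (0 to 1); they miss things now and then, are a little off and sometimes report something else, mostly with a low value. They report only what shows in the picture. A call takes as long as a camera call. They do not tell look-alikes from the thing itself.
- models.recognise(target, picture): "at" ([x, y, z] in m, in world coordinates, good to about 4 mm: the middle of the surface that is visible of it).
- models.place_of(target, picture): "at" ([x, y, z] in m, in world coordinates, good to about 4 mm: a listed point, or the origin of a listed thing).
The state is a dict: "time_s": time; "q": joint angles; "joint_vel": joint speeds; "effort": joint torques, N m; "eef_pos": TCP position; "orientation": TCP orientation; "wrist_force": force on the tool from outside, world axes, zero at the start; "torque": the same for the moment, N m; "opening": finger opening in m; "grasp_force": force on a finger pad.
Only numpy, scipy, OpenCV 4.12 (cv2) and the standard library are available. Lean on these libraries where they do the work, as an engineer would, in place of code of your own. Each camera call takes 0.05 s, during which the arm holds its last target. There are 200 camera calls.

### The job

Uncover the air filter of the topping chiller for cleaning: with the fingertips press in the snap tab in front of the grey louvred filter cover and, keeping it pressed, push the cover straight back off its seat, away from the tab, until it is clear of the two channels and lies flat on the steel deck behind them. Only press and push: do not lift or tip the cover, and leave the kitchen things around it where they stand.

Things in the scene. Friction and masses are not known exactly. Their poses are not given: they have to be found in the camera images.
- unit: Topping chiller, a fixed steel box 315 mm deep (its x) by 440 mm wide (y), with a flat top deck 200 mm above the counter. Origin on the counter below the middle of the filter seat; x points from the tab to the cover, the way the cover slides off; z up. The box spans x -110 to +205, y -320 to +120 mm. Two lidded pans with wire handles, up to 32 mm above the deck, lie at y -130 to -306 mm.
- seat (a point): Middle of the filter seat, on the deck surface, fixed; axes as the unit's. Two channels at its sides (x -50 to +45 mm, y +-65 to +-76.5 mm, 9 mm high) lie over the cover's flanges until it has slid out of them. Under the cover, the filter opening (x -34 to +42, y -52 to +52 mm) has the filter 6 mm below the deck.
- landing (a point): Middle of the flat empty deck behind the seat, 120 mm along x from seat: where the middle of the cover should about come to lie. A turned-up edge 16 mm high at the back of the deck, 81 mm beyond this point, would stop the cover after 151 mm of travel.
- cover: Loose grey plastic louvred filter cover, 100 mm long (x), 124 mm wide (140 mm over its side flanges), 28 mm high, about 0.22 kg. Origin at the middle of its underside; seated, this is at seat with the same axes. The tab's teeth behind its front wall stop it (1.5 mm of play). With the tab in, it slides with 1 to 3 N; once pushed 13 mm it no longer needs the tab.
- cover_front (a point): Middle of the outside of the cover's upright front wall, the face to push, 50 mm in front of the cover's origin and 20 mm above the deck. Above the tab this wall reaches only from 14 to 28 mm above the deck.
- tab_top (a point): Middle of the snap tab's open part, on its top face: 70 mm in front of seat, 12 mm above the deck when up. The tab is a grey ribbed plate 70 mm wide (y), open for 42 mm (x) up to the cover's front wall 20 mm behind this point, and runs 14 mm on under it. There its two teeth rise 6 mm, 24 to 34 mm to either side; a finger in the middle passes between them.
- tab (a joint): How far the snap tab is pressed straight down, in m: 0 up, 0.008 at its stop (top face then 4 mm above the deck). It is sprung, about 3 N to start and 8 N at the stop, and comes back up when let go. The cover is free while it is pressed more than 0.005.
- shaker: Small glass shaker, 42 mm across, 60 mm high, on the deck in front left of the cover, some 90 mm to the left of the tab. Origin under its middle.
- sauce_bottle: White squeeze bottle, 48 mm across, 150 mm high, on the deck behind the pans, to the right. Origin under its middle.
- mustard_bottle: Yellow squeeze bottle, 62 mm across, 200 mm high, on the counter to the left. Origin under its middle.
- spread_jar: Jar with white lid, 80 mm across, 110 mm high, on the counter to the left. Origin under its middle.
- jug: Steel mug-shaped jug, 84 mm across, 100 mm high, on the counter to the left. Origin under its middle.
- spoon: Small spoon with a black handle, 130 mm long, up to 20 mm high, lying on the deck along the unit's x, between the cover and the pans (about y -102 mm). Origin under its middle.
Things that resemble listed ones, but are neither listed nor needed, are in the scene too. There is more than one size of the cover; the job needs the smallest.

How it is judged:
On the way, in this order (a step that is already met when the one before it is completed fails the run):
1. the snap tab is pressed in while the cover is still on its seat (value of joint tab above 0.0045 m and x of cover in the frame of seat below 0.01 m and contact force between the fingers and tab above 1 N), for 0.05 s.
2. the released cover is pushed along, off its seat (x of cover in the frame of seat above 0.06 m), for 0.1 s.
At the end, for the whole second after the job is handed in: The cover lies flat and still on the deck, 97 mm or more (up to the turned-up edge) behind its seated place, clear of the channels, less than 30 mm off to either side, and the tab is up again (x of cover in the frame of seat between 0.097 and 0.158 m and y of cover in the frame of seat between -0.03 and 0.03 m and z of cover in the frame of seat between -0.004 and 0.004 m and angle between cover's own z axis and vertical below 0.05 rad and linear speed of cover below 0.01 m/s and value of joint tab below 0.002 m); the robot touches nothing.
It fails at once if the cover is lifted or tipped (z of cover in the frame of seat above 0.015 m or angle between cover's own z axis and vertical above 0.2 rad).
It fails at once if a bystander is moved more than 25 mm (distance of any of shaker, sauce_bottle, mustard_bottle, spread_jar, jug, spoon from where it was at the start of the episode above 0.025 m).
It also fails if it takes over 35 s, if anything falls off the work surface, if the arm or the gripper's body presses on something with over 40 N, if the wrist force passes 120 N, or if a joint passes its speed limit or range.

## Working session

There is one attempt and no reset: what is moved stays moved. The work goes in short steps, Python scripts to look and compute and a shell command to move; the robot and the scene stay as the last step left them, time stands still between calls to the robot, and variables do not carry over. Pictures are saved under pics/ and viewed, at most 10 in all, crops included, and the job is handed in when it is done.

```bash
mkdir -p pics; ls; python3 - <<'E'
from rig import robot, viewer, models
import cv2,numpy as np
o=robot.get_obs(); print({k:np.round(v,4).tolist() for k,v in o.items()})
for n in ("scene","top"):
    p=viewer.capture(n); cv2.imwrite(f"pics/{n}.png",p["color"])
    T=p["extrinsics"];K=p["camera_matrix"]
    print(n,"campos",T[:3,3].round(3))
    for t in ("cover","tab_top","cover_front","seat","landing","shaker","unit","spoon","sauce_bottle"):
        for r in models.place_of(t,p)[:3]:
            a=np.array(r["at"]); c=np.linalg.inv(T)@np.append(a,1); u=K@c[:3]/c[2]
            print(t,round(r["p"],2),a.round(4),u[:2].round())
E
```

```text
pics
{'time_s': 0.0, 'q': [1.1224, 0.4352, 0.025, 1.5741, -0.0116, 1.134, -0.0751], 'joint_vel': [0.0, 0.0018, -0.0011, 0.0, 0.0004, 0.0003, -0.0], 'effort': [0.0016, -67.0469, 1.0254, -31.6212, 0.0154, 0.0123, -0.0], 'eef_pos': [0.2116, -0.5876, 0.2525], 'orientation': [-3.0932, -0.5401, 0.0007], 'wrist_force': [-1.5512, 0.5817, 0.0687], 'torque': [-0.0055, -0.017, 0.0252], 'grasp_force': 0.0, 'opening': 0.0855}
scene campos [ 1.427 -0.221  1.079]
cover 0.86 [0.5172 0.0711 0.2019] [295. 192.]
cover 0.67 [ 2.870e-01 -3.685e-01 -3.000e-04] [148. 215.]
cover 0.61 [0.1957 0.3068 0.0029] [329. 165.]
cover_front 0.83 [ 0.2994 -0.3043  0.0263] [166. 208.]
cover_front 0.59 [0.1809 0.2436 0.0263] [312. 160.]
seat 0.59 [0.5154 0.0748 0.2012] [296. 192.]
seat 0.19 [0.4827 0.4524 0.0025] [398. 209.]
landing 0.73 [0.6358 0.0922 0.1949] [315. 222.]
shaker 0.54 [0.4185 0.1484 0.1964] [310. 168.]
spoon 0.69 [ 0.498  -0.0385  0.2022] [256. 195.]
spoon 0.53 [0.4652 0.0666 0.2213] [288. 176.]
sauce_bottle 0.63 [ 0.7242 -0.1346  0.1959] [239. 263.]
sauce_bottle 0.54 [0.3872 0.4286 0.0029] [380. 192.]
top campos [0.332 0.039 1.166]
cover 0.76 [0.5165 0.0727 0.1989] [276. 207.]
cover 0.73 [0.1955 0.3093 0.0021] [193. 335.]
cover 0.63 [ 2.840e-01 -3.755e-01  1.000e-04] [442. 301.]
tab_top 0.63 [0.4459 0.0611 0.2115] [281. 235.]
cover_front 0.89 [ 0.2996 -0.3076  0.0275] [419. 296.]
cover_front 0.77 [0.4623 0.062  0.2198] [280. 228.]
cover_front 0.59 [0.1806 0.2418 0.024 ] [216. 342.]
landing 0.65 [0.6387 0.0953 0.1974] [267. 158.]
landing 0.15 [0.443  0.0606 0.2117] [281. 236.]
shaker 0.57 [0.4208 0.1518 0.2005] [243. 247.]
spoon 0.88 [ 0.4959 -0.0359  0.1969] [321. 215.]
sauce_bottle 0.58 [ 0.7265 -0.1341  0.1986] [359. 122.]
```

View pics/scene.png

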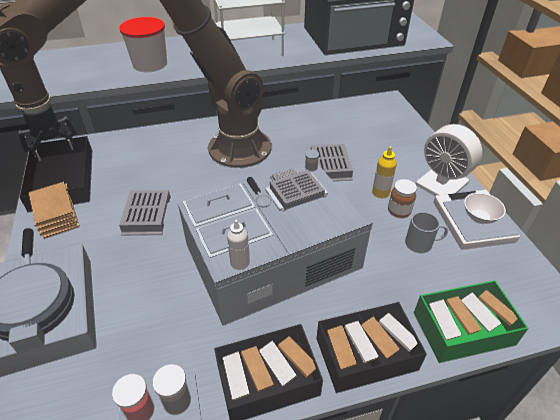

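View pics/top.png

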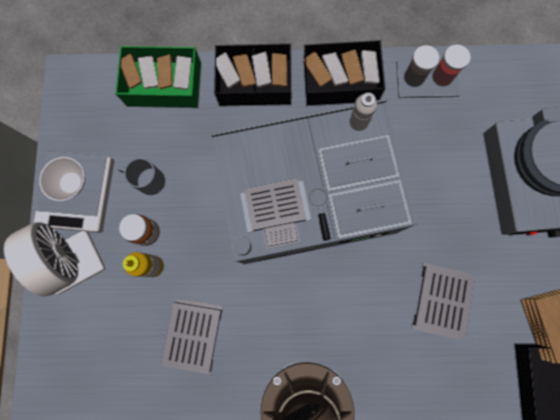

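The target cover is on the steel box: scene (296,190), top (276,205). The tab is on the robot side at top (281,235), with the shaker at (243,247) and the spoon at (323,220). The two covers on the counter are look-alikes. Next I'll refine the pose from depth.

```bash
cat >h.py <<'E'
import numpy as np,cv2
from scipy.spatial.transform import Rotation as R
def cloud(p):
    d=p["range_z"];v,u=np.nonzero(d>0);z=d[v,u];K=p["camera_matrix"]
    c=np.stack([(u-K[0,2])*z/K[0,0],(v-K[1,2])*z/K[1,1],z],1)
    return c@p["extrinsics"][:3,:3].T+p["extrinsics"][:3,3]
E
python3 - <<'E'
from rig import robot, viewer, models
from h import *
for n in ("top","scene"):
    P=cloud(viewer.capture(n))
    near=P[np.hypot(P[:,0]-.516,P[:,1]-.073)<.1]
    deckp=P[np.hypot(P[:,0]-.637,P[:,1]-.094)<.04]
    dz=np.median(deckp[:,2])
    m=near[(near[:,2]>dz+.022)&(near[:,2]<dz+.034)]
    r=cv2.minAreaRect(m[:,:2].astype(np.float32)*1000)
    print(n,"deck",dz.round(4),"covertop",np.median(m[:,2]).round(4),r,len(m))
    t=P[np.hypot(P[:,0]-.446,P[:,1]-.061)<.012]; print("tab z",np.percentile(t[:,2],[10,50,90]).round(4))
    u=P[(P[:,2]>dz-.004)&(P[:,2]<dz+.004)&(np.hypot(P[:,0]-.56,P[:,1]+.02)<.4)]
    print("unit",cv2.minAreaRect(u[:,:2].astype(np.float32)*1000))
o=robot.get_obs();Rt=R.from_rotvec(o["orientation"])
print(Rt.as_matrix().round(3))
print("shift to above tab",Rt.inv().apply(np.array([.446,.061,.32])-o["eef_pos"]).round(4))
E
```

```text
top deck 0.2015 covertop 0.2294 ((517.9057006835938, 74.4867172241211), (100.1955795288086, 124.1690902709961), 10.955958366394043) 2238
tab z [0.2114 0.2137 0.2153]
unit ((582.6949462890625, -15.375885009765625), (313.1009826660156, 441.2547607421875), 10.92156982421875)
scene deck 0.1998 covertop 0.2279 ((518.7252197265625, 75.693359375), (107.35897064208984, 127.74031829833984), 10.060547828674316) 1104
tab z [0.2094 0.2116 0.2138]
unit ((584.1176147460938, -13.376052856445312), (320.6719970703125, 441.6315612792969), 10.692733764648438)
[[ 0.941  0.339  0.   ]
 [ 0.339 -0.941 -0.   ]
 [ 0.     0.    -1.   ]]
shift to above tab [ 0.4403 -0.5312 -0.0667]
```

Seat is at (0.518, 0.074), deck at about 0.2005, and yaw about 10.9° from both the cover and the unit outline. The sizes match: 100x124 and 313x441 mm. Now I'll close the gripper and move above the tab.

```bash
python3 -m handwheel '[[[0,0,-0.05],[0,0,0],1],[[0.03,-0.036,-0.067],[0,0,0.03],1],[[0.064,-0.077,-0.067],[0,0,0.06],1],[[0.1,-0.12,-0.067],[0,0,0.1],1],[[0.136,-0.163,-0.067],[0,0,0.13],1],[[0.172,-0.206,-0.067],[0,0,0.1555],1],[[0.208,-0.25,-0.067],[0,0,0.1555],1],[[0.244,-0.293,-0.067],[0,0,0.1555],1],[[0.28,-0.336,-0.067],[0,0,0.1555],1],[[0.31,-0.372,-0.067],[0,0,0.1555],1]]'
python3 - <<'E'
from rig import robot
from h import *
o=robot.get_obs();Rt=R.from_rotvec(o["orientation"]);M=Rt.as_matrix()
print(o["eef_pos"].round(4),np.arctan2(M[1,0],M[0,0]),M.round(3))
print(Rt.inv().apply(np.array([.447,.060,.3])-o["eef_pos"]).round(4))
E
```

```text
time_s: 2.35
eef_pos: [0.3779, -0.1309, 0.3207]
orientation: [3.127, 0.3, 0.001]
wrist_force: [0.5, -0.5, -0.5]
opening: -0.0001
grasp_force: 0.0
[ 0.3779 -0.1309  0.3207] 0.19124584117260446 [[ 0.982  0.19   0.001]
 [ 0.19  -0.982 -0.   ]
 [ 0.001  0.001 -1.   ]]
[ 0.1041 -0.1742  0.0206]
```

```bash
python3 -m handwheel '[[[0.03,-0.05,0],[0,0,0],1],[[0.06,-0.1,0],[0,0,0],1],[[0.09,-0.15,0],[0,0,0],1],[[0.104,-0.174,0.01],[0,0,0],1],[[0.104,-0.174,0.04],[0,0,0],1],[[0.104,-0.174,0.06],[0,0,0],1],[[0.104,-0.174,0.06],[0,0,0],1]]'
python3 - <<'E'
from rig import robot,viewer
from h import *
o=robot.get_obs();p=o["eef_pos"];Rt=R.from_rotvec(o["orientation"])
print(p.round(4),Rt.inv().apply(p-np.array([.518,.074,.2005])).round(4),o["wrist_force"])
a=viewer.capture("wrist")["color"];b=viewer.capture("scene")["color"]
b=cv2.resize(b[130:250,210:370],(560,420),interpolation=2)
cv2.imwrite("pics/w1.png",a);cv2.imwrite("pics/s1.png",b)
E
```

```text
time_s: 3.22
eef_pos: [0.4458, 0.0573, 0.2593]
orientation: [3.127, 0.299, -0.004]
wrist_force: [0.5, 0.8, -0.9]
opening: -0.0001
grasp_force: 0.0
[0.4458 0.0573 0.2593] [-0.0742  0.0027 -0.0586] [ 0.45894597  0.84567815 -0.86640566]
```

View pics/w1.png

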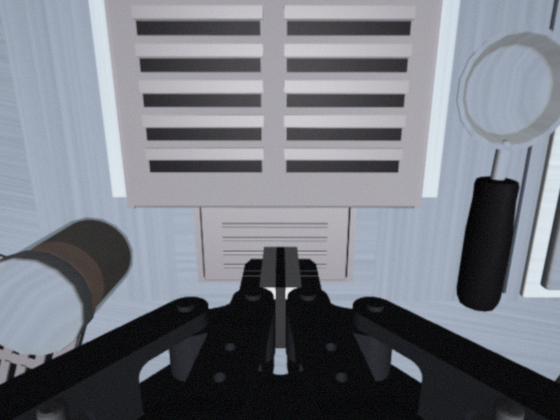

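View pics/s1.png

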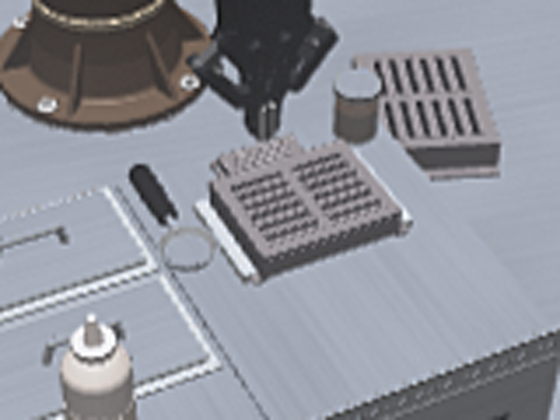

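The wrist view shows the fingertips at (280,265), centred over the ribbed tab (200–352, 207–280), in front of the cover wall. The shaker and spoon are clear. Pressing down now.

```bash
python3 -m handwheel '[[[0.002,-0.0015,0.012],[0,0,0],1],[[0.002,-0.0015,0.022],[0,0,0],1],[[0.002,-0.0015,0.022],[0,0,0],1]]'; python3 -m handwheel '[[[0,0,0.003],[0,0,0],1],[[0,0,0.006],[0,0,0],1],[[0,0,0.006],[0,0,0],1]]';python3 -m handwheel '[[[0,0,0.002],[0,0,0],1],[[0,0,0.003],[0,0,0],1],[[0,0,0.003],[0,0,0],1]]'
```

```text
time_s: 3.7
eef_pos: [0.4478, 0.0592, 0.2374]
orientation: [3.127, 0.298, -0.003]
wrist_force: [0.1, 0.2, -0.3]
opening: -0.0001
grasp_force: 0.0
time_s: 4.08
eef_pos: [0.4485, 0.0595, 0.2325]
orientation: [3.127, 0.298, 0.001]
wrist_force: [0.1, 0.1, 3.8]
opening: 0.0001
grasp_force: 1.8
time_s: 4.45
eef_pos: [0.4485, 0.0594, 0.2295]
orientation: [3.127, 0.298, 0.001]
wrist_force: [-1.6, -0.0, 5.0]
opening: 0.0005
grasp_force: 2.8
```

```bash
python3 -m handwheel '[[[0,0,0.002],[0,0,0],1],[[0,0,0.002],[0,0,0],1]]'; python3 -m handwheel '[[[0,0,0.001],[0,0,0],1],[[0,0,0.001],[0,0,0],1]]';python3 -m handwheel '[[[0,0,0.001],[0,0,0],1],[[0,0,0.001],[0,0,0],1]]'
```

```text
time_s: 4.7
eef_pos: [0.4485, 0.0594, 0.2275]
orientation: [3.127, 0.298, 0.001]
wrist_force: [-1.1, -0.5, 7.2]
opening: -0.0001
grasp_force: 3.5
time_s: 4.95
eef_pos: [0.4485, 0.0594, 0.2266]
orientation: [3.127, 0.298, 0.001]
wrist_force: [-2.2, -0.5, 8.4]
opening: 0.0
grasp_force: 3.8
time_s: 5.2
eef_pos: [0.4485, 0.0595, 0.2259]
orientation: [3.127, 0.298, 0.001]
wrist_force: [-2.5, -0.0, 11.1]
opening: 0.0001
grasp_force: 5.2
```

The tab is at its stop, with force jumping past 8 N. Pushing forward while holding it down.

```bash
python3 -m handwheel '[[[0.004,0,0],[0,0,0],1],[[0.008,0,0],[0,0,0],1],[[0.012,0,0],[0,0,0],1],[[0.015,0,0],[0,0,0],1],[[0.018,0,0],[0,0,0],1],[[0.018,0,0],[0,0,0],1]]'; python3 - <<'E'
from rig import viewer
from h import *
a=viewer.capture("wrist")["color"];P=cloud(viewer.capture("top"))
cv2.imwrite("pics/w2.png",a)
m=P[(np.hypot(P[:,0]-.526,P[:,1]-.076)<.09)&(abs(P[:,2]-.2294)<.004)]
print(cv2.minAreaRect(m[:,:2].astype(np.float32)*1000))
E
```

```text
time_s: 5.95
eef_pos: [0.463, 0.0623, 0.2257]
orientation: [3.125, 0.298, -0.009]
wrist_force: [-17.6, -4.2, 25.6]
opening: -0.0001
grasp_force: 12.9
((557.7975463867188, 134.71533203125), (0.0, 0.0), 0.0)
```

View pics/w2.png

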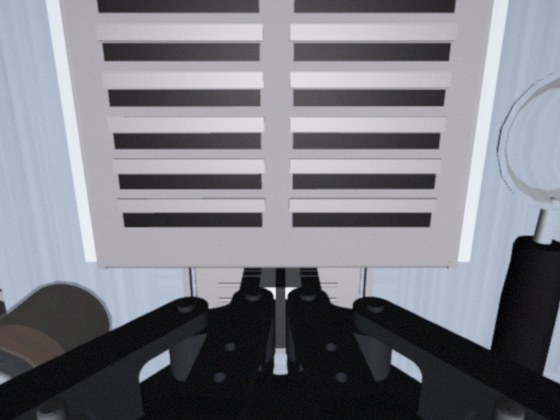

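Wrist forces rose to 17 N along the push and 25 N down. The tips are bearing too hard on the tab stop, and the view doesn't show clearly whether the cover has moved. I'll ease up a little and check with the scene camera.

```bash
python3 -m handwheel '[[[0,0,-0.001],[0,0,0],1],[[0,0,-0.0015],[0,0,0],1],[[0,0,-0.0015],[0,0,0],1]]'; cat >c.py <<'E'
from rig import viewer,models
from h import *
p=viewer.capture("scene");P=cloud(p)
c,s=np.cos(.1905),np.sin(.1905)
L=(P-[.518,.074,.1998])@np.array([[c,-s,0],[s,c,0],[0,0,1]])
m=L[(abs(L[:,1])<.058)&(abs(L[:,2]-.028)<.004)&(L[:,0]>-.1)]
print("n",len(m),"back edge x",np.percentile(m[:,0],[97,99.5]).round(4),"zmax",np.percentile(m[:,2],[50,99]).round(4))
for r in models.place_of("cover",p)[:1]:print(r["p"],((np.array(r["at"])-[.518,.074,.1998])@np.array([[c,-s,0],[s,c,0],[0,0,1]])).round(4))
E
python3 c.py
```

```text
time_s: 6.42
eef_pos: [0.4644, 0.0625, 0.2266]
orientation: [3.127, 0.298, -0.005]
wrist_force: [-7.5, -2.0, 9.0]
opening: -0.0002
grasp_force: 4.6
n 997 back edge x [0.0578 0.0598] zmax [0.0282 0.0318]
0.97 [ 0.0074 -0.0019  0.0036]
```

The cover is moving, about 5 mm so far, and the forces are now reasonable. Continuing.

```bash
python3 -m handwheel '[[[0.004,0,0],[0,0,0],1],[[0.008,0,-0.0003],[0,0,0],1],[[0.012,0,-0.0003],[0,0,0],1],[[0.016,0,-0.0003],[0,0,0],1],[[0.016,0,-0.0003],[0,0,0],1]]'; python3 c.py
```

```text
time_s: 7.15
eef_pos: [0.4807, 0.0656, 0.2269]
orientation: [3.127, 0.298, -0.004]
wrist_force: [-5.1, -1.3, 7.4]
opening: -0.0003
grasp_force: 3.9
n 1025 back edge x [0.0742 0.0762] zmax [0.0281 0.0318]
0.94 [ 0.0252 -0.0042  0.003 ]
```

```bash
python3 -m handwheel '[[[0.006,0,-0.001],[0,0,0],1],[[0.013,0,-0.002],[0,0,0],1],[[0.021,0,-0.004],[0,0,0],1],[[0.029,0,-0.004],[0,0,0],1],[[0.037,0,-0.004],[0,0,0],1],[[0.045,0,-0.004],[0,0,0],1],[[0.053,0,-0.004],[0,0,0],1],[[0.06,0,-0.004],[0,0,0],1],[[0.065,0,-0.004],[0,0,0],1],[[0.065,0,-0.004],[0,0,0],1]]'; python3 c.py
```

```text
time_s: 8.5
eef_pos: [0.5461, 0.0783, 0.2311]
orientation: [-3.127, -0.298, -0.001]
wrist_force: [0.5, -0.1, -0.4]
opening: 0.0003
grasp_force: 0.0
n 1143 back edge x [0.1411 0.1439] zmax [0.0282 0.0316]
0.82 [-0.3132 -0.3922 -0.2002]
```

```bash
python3 -m handwheel '[[[0.006,0,0],[0,0,0],1],[[0.013,0,0],[0,0,0],1],[[0.02,0,0],[0,0,0],1],[[0.026,0,0],[0,0,0],1],[[0.03,0,0],[0,0,0],1],[[0.032,0,0],[0,0,0],1],[[0.032,0,0],[0,0,0],1]]'; python3 c.py
```

```text
time_s: 9.48
eef_pos: [0.5773, 0.0843, 0.231]
orientation: [-3.127, -0.298, -0.001]
wrist_force: [0.1, 0.0, -0.1]
opening: -0.0003
grasp_force: 0.0
n 1186 back edge x [0.1721 0.1742] zmax [0.028  0.0316]
0.9 [ 0.1201 -0.0007  0.0024]
```

The cover is about 0.119 behind its seat. Backing off, then rising.

```bash
python3 -m handwheel '[[[-0.006,0,0],[0,0,0],1],[[-0.015,0,0],[0,0,0],1],[[-0.018,0,-0.03],[0,0,0],1],[[-0.02,0,-0.07],[0,0,0],1],[[-0.06,0,-0.12],[0,0,0],1],[[-0.12,0,-0.14],[0,0,0],1],[[-0.16,0,-0.14],[0,0,0],1],[[-0.16,0,-0.14],[0,0,0],1]]'; python3 c.py; python3 - <<'E'
from rig import viewer,models
from h import *
p=viewer.capture("top");P=cloud(p);w=viewer.capture("scene")["color"]
cv2.imwrite("pics/f.png",cv2.resize(w[110:290,190:430],(800,600)))
m=P[(np.hypot(P[:,0]-.636,P[:,1]-.096)<.09)&(abs(P[:,2]-.2294)<.004)]
if len(m): print(cv2.minAreaRect(m[:,:2].astype(np.float32)*1000))
E
```

```text
time_s: 10.58
eef_pos: [0.4172, 0.0534, 0.3718]
orientation: [3.125, 0.297, 0.002]
wrist_force: [1.0, 0.6, 0.6]
opening: -0.0003
grasp_force: 0.0
n 1158 back edge x [0.1722 0.1749] zmax [0.0281 0.0316]
0.97 [-0.2743  0.2905 -0.2007]
((647.7324829101562, 99.6370849609375), (80.49490356445312, 123.77096557617188), 10.930505752563477)
```

View pics/f.png

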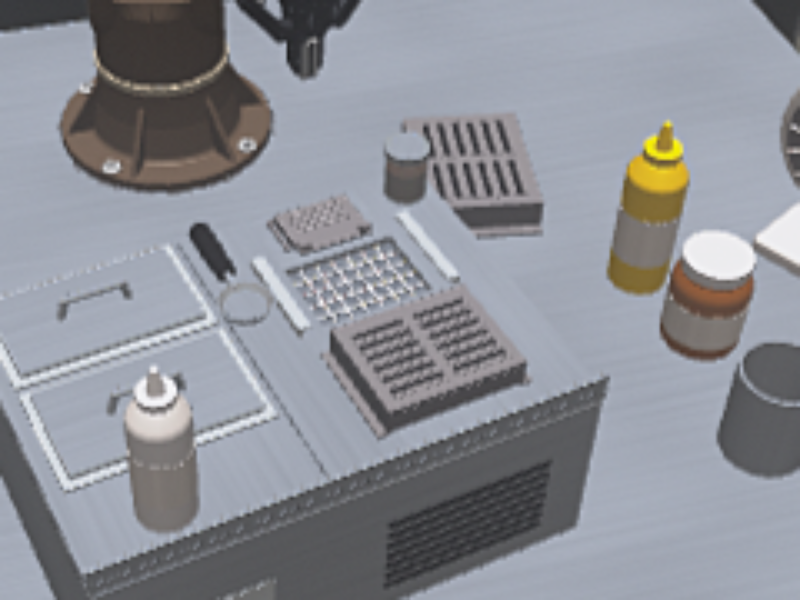

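The cover lies flat behind the channels at (430,360), with the filter exposed at (360,280). The tab is up at (320,222) and the other things are where they stood. The arm is clear.

```bash
python3 -c "
from rig import close_job
print(close_job())"
```

```text
the job is handed in; nothing more can be done
None
```

The job is handed in (no verdict came back): the cover lies flat on the deck about 119 mm behind its seat by camera measurement, and in the last picture the tab is up and everything around it is where it stood.

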